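# Level the two-pan kitchen balance

### The job

The kitchen balance stands out of level with a pepper mill, a tin, a spice jar and a small shaker on its two pans. Move things from pan to pan until both pans sit level, with all four things on the balance, each standing upright directly on a pan. Do not lay any of the four over on the way, and leave the canister and the bottle opener where they are.

Things in the scene. Friction and masses are not known exactly. Their poses are not given: they have to be found in the camera images.
- balance: White two-pan counter balance, about 260 x 360 mm, fixed to the table at a place and yaw that vary. Origin on the table under its middle; its x points away from the robot (at yaw 0), its y to the left, to the left pan. The low housing between the pans (75 mm wide in y) is 72 mm high, as high as the pans; on its robot-facing end is a dial whose needle leans toward the lower pan and stands upright when level.
- left_pan: Rectangular flat steel pan on the +y side of the balance, 260 mm (balance x) by 130 mm (balance y), with a rim 3 mm thick that stands 5 mm above its floor. Origin at the centre of its floor, on which things stand; axes as the balance's. When level it lies at balance x 0, y +115 mm, z 70 mm. It only moves straight up and down and never tilts, so it does not matter where on the pan a thing stands.
- right_pan: The same pan on the -y side, origin at the centre of its floor; when level at balance x 0, y -115 mm, z 70 mm. It sinks by as much as the left pan rises. Each pan can move 9 mm up and 9 mm down from level. The balance settles about 1 mm off level for every 15 g of difference between the two loads (a light spring), so every division of the four things but the right one ends against or near these stops.
- pepper_mill: Wooden turned pepper mill, upright, up to 58 mm in diameter, 170 mm tall, with a head and a small metal knob; weighs 280 g (all weights within 2 %). Origin at the centre of its underside, z up along its axis. The body below 122 mm height is plain to grip.
- tin: Food tin, upright cylinder 57 mm in diameter, 72 mm tall; weighs 210 g. Origin at the centre of its underside, z up along its axis. 
- spice_jar: Slim glass spice jar with a dark cap, upright cylinder 40 mm in diameter, 105 mm tall; weighs 140 g. Origin at the centre of its underside, z up along its axis. 
- shaker: Small glass shaker with a narrower grey domed top, upright, 44 mm in diameter, 90 mm tall; weighs 70 g. Origin at the centre of its underside, z up along its axis. At the start each pan carries two of the four things, one near its robot-side end and one near its far end (about 85 mm either side of its centre), so there is free room in the middle of each pan.
- canister: Round lidded canister, 77 mm wide, 100 mm tall, standing to the right of the balance; not to be moved. Origin at the centre of its underside. Behind it stands the tall fixed coffee machine (world x beyond about 0.47 m, y from about -0.23 to -0.70 m): keep the arm clear of it.
- opener: Bottle opener, 174 x 41 x 20 mm, lying on the table at the right; not to be moved. Origin at the centre of its underside.

How it is judged:
By the outcome, as a careful person would: the job done as asked, in the order asked, and still so for the second after the job is handed in, with the robot touching nothing.
It also fails if it takes over 67 s, if anything falls off the work surface, if the arm or the gripper's body presses on something with over 40 N, if the wrist force passes 120 N, or if a joint passes its speed limit or range.

### The arm

A 6-joint arm with a two-finger parallel gripper is mounted at the origin on a cart in front of the work surface, level with it; the furniture and walls round the work are solid. World frame = base frame: x ahead of the robot, y to its left, z up, the work surface at z = 0. Lengths are in m, angles in rad, forces in N, time in s.
With the tool pointing down it reaches from about 0.35 to 0.975 m from the base axis. Payload 4.9 kg.
Tool frame: the origin (TCP) lies at the very end of the fingers, on their centre line; the grasp point (between the pads) lies 19 mm behind it (ctrl.grip_point_offset is the distance from the TCP to the grasp point, in m); z points along the fingers, y is the line along which they close (so a half turn about z gives the same grasp; the last joint's range is limited). The gripper opens to 85 mm and grips with 20 to 120 N. Pads are 22 mm wide; open, the fingers measure 114 mm over their backs; the gripper's body (76 mm by 85 mm) begins 54 mm behind the grasp point. The pads swing forward as they close: fully open they stand 13 mm farther back than shut.
Start: joints at [1.135, 0.053, 1.613, -0, 1.476, -0.119], TCP at [0.195, 0.594, 0.231] pointing down, gripper open.
Joint ranges: [-3.01, 3.01], [-1.01, 2.22], [0.06, 2.58], [-1.02, 4.17], [0.09, 2.62], [-3.14, 3.14]. Speed limits (rad/s): [2.57, 2.57, 3.14, 3.14, 3.14, 3.14].

### API

Orientations are given as a rotation vector (axis times angle).
In Python, from station import ctrl gives the robot as it stands.
- The arm moves only by the tool send_rows, never from a script. Its argument "rows" is a list of rows, each a list of 3 entries, a list of its own where there are three numbers: the finger opening in cm, from 0 to 8.54, then the shift along the tool's x, y, z in cm, then the turn about the tool's z in degrees. A call has 1 to 10 rows; each row shifts and turns the commanded pose from where the row before left it, along the tool's axes as they then stand; what a row does not reach is not made up. A row lasts 1/8 s, in which the tool goes at most 62.5 mm and 10.7 degrees, less where a joint would pass 70% of its speed; a pose out of reach is approached as far as the arm can. A call with a gripper value outside its range is refused whole. The fingers move at their own pace and stop on an object; "newtons" is the grip in N (left out, the last holds). Time passes only in rows, so rows that do not move let the fingers close. It gives the time, the measured TCP pose, the force, the opening and the grip force at its end, in the units of the state.
- ctrl.get_obs(): the state, without advancing time (a new reading comes with each control period).
- ctrl.get_image(name): name is "scene" or "top" or "wrist"; returns a dict with "frame" (384x512x3 uint8, red, green, blue), "range_z" (384x512 float32, m along the optical axis (not along the pixel's ray), 0 where there is no reading), "fx", "fy", "cx", "cy" (pixels), "k1" (the pictures are not rectified: a ray, as slopes to the right and down, at radius r is drawn at 1 + k1 r^2 times it, then the intrinsics apply), "cam_to_world" (4x4, takes a point from camera to world coordinates). Camera axes: x right, y down, z forward; pixel columns grow to the right and rows downward; lengths in m; the calibration is good to about 2 mm. A picture is of the moment at which its call begins.
- ctrl.finish_job(): hands the job in; it is judged then, once.
The state is a dict: "t": time; "q": joint angles; "dq": joint speeds; "effort": joint torques, N m; "tool_pos": TCP position; "tool_rot": TCP orientation; "contact_force": force on the tool from outside, world axes, zero at the start; "wrist_torque": the same for the moment, N m; "opening": finger opening in m; "grip_force": force on a finger pad.
Only numpy, scipy, OpenCV 4.12 (cv2) and the standard library are available. Lean on these libraries where they do the work, as an engineer would, in place of code of your own. Each camera call takes 0.05 s, during which the arm holds its last target. There are 200 camera calls.

## Working session

There is one attempt and no reset: what is moved stays moved. The work goes in short steps, Python scripts to look and compute and a tool call to move; the robot and the scene stay as the last step left them, time stands still between calls to the robot, and variables do not carry over. Pictures are saved under pics/ and viewed, at most 10 in all, crops included, and the job is handed in when it is done.

Besides the shell and the picture viewer there is one more tool, called after "Emit:" by a JSON object that holds its "method" and its "body", one argument or row to a line. send_rows: Moves the arm, as the interface text tells. Its arguments: {"type":"object","properties":{"rows":{"type":"array","items":{"type":"array"}},"newtons":{"type":"number"}},"required":["rows"]}

```bash
mkdir -p pics; cat > h.py <<'E'
import numpy as np, cv2
from station import ctrl
def img(n):
    im=ctrl.get_image(n); f=im["frame"]; z=im["range_z"]; h,w=z.shape
    v,u=np.mgrid[0:h,0:w].astype(float)
    xd=(u-im["cx"])/im["fx"]; yd=(v-im["cy"])/im["fy"]; x,y=xd.copy(),yd.copy()
    for _ in range(8):
        s=1+im["k1"]*(x*x+y*y); x,y=xd/s,yd/s
    P=np.stack([x*z,y*z,z,np.ones_like(z)],-1)@np.array(im["cam_to_world"]).T
    P=P[...,:3]; P[z==0]=np.nan
    return f,P
def save(f,n): cv2.imwrite("pics/"+n,f[...,::-1])
E
python3 - <<'E'
from h import *
fs=[]
for n in("top","scene"):
    f,P=img(n); np.save(n+".npy",P); save(f,n+".png")
    print(n,P[192,256])
print(ctrl.get_obs())
E
```

```text
top [ 0.53137008 -0.11049573  0.06274545]
scene [ 0.53913924 -0.08990837  0.05908682]
{'t': 0.1, 'q': array([ 1.13498316e+00,  5.32954300e-02,  1.61418322e+00, -3.85863382e-05,
        1.47599382e+00, -1.19013971e-01]), 'dq': array([ 0.00010773, -0.00071093, -0.00547925, -0.00077795,  0.00096027,
       -0.00037629]), 'effort': array([ 3.04148052e-04, -3.94899952e+01, -3.71365142e+01, -1.63020295e-04,
        3.91631547e-03,  5.49244277e-06]), 'tool_pos': array([0.1944781 , 0.59336799, 0.23016726]), 'tool_rot': array([-4.95467369e-01, -3.10179076e+00,  2.85600554e-03]), 'contact_force': array([-0.2269542 , -0.52765215, -0.21103959]), 'wrist_torque': array([-0.01700606, -0.04511873, -0.01330562]), 'grip_force': 0.0, 'opening': 0.08554289074325208}
```

View pics/top.png

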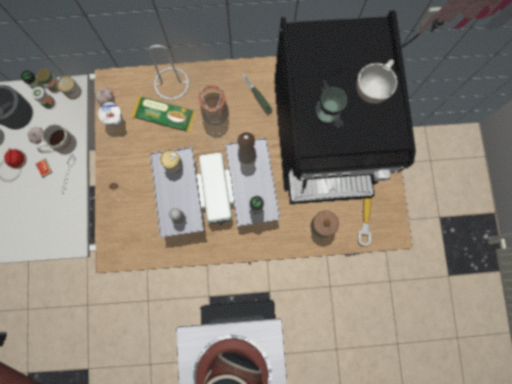

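View pics/scene.png

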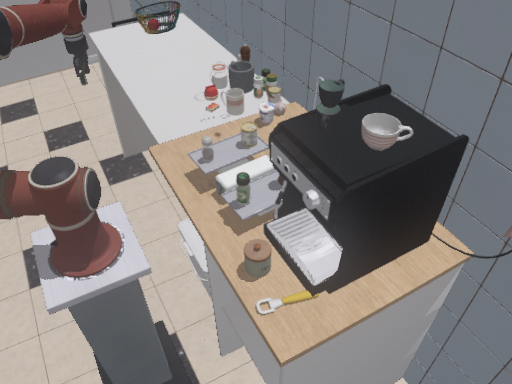

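The top view shows the tin at (171,160) and shaker at (177,215) on the left pan. The mill at (247,145) and jar at (257,203) are on the right pan. Right holds 420 g and left 280 g, so swapping the jar and the shaker gives 350 g on each side. Next I'll measure positions.

```bash
python3 - <<'E'
from h import *
P=np.load("top.npy"); S=np.load("scene.npy")
V=np.concatenate([P.reshape(-1,3),S.reshape(-1,3)]); V=V[~np.isnan(V[:,0])]
def pix(u,v): return P[v,u].round(3)
for n,p in dict(tin=(171,160),shaker=(177,215),mill=(247,145),jar=(257,203)).items(): 
    c=pix(*p); print(n,c)
    for name,A in(("top",P),("scene",S)):
        A=A.reshape(-1,3)
        m=(np.hypot(A[:,0]-c[0],A[:,1]-c[1])<.045)&(A[:,2]>.09)
        q=A[m]; 
        if len(q): print("  ",name,len(q),"min",q.min(0).round(3),"max",q.max(0).round(3),"top med",np.median(q[q[:,2]>q[:,2].max()-.012],0).round(3))
f=cv2.imread("pics/top.png")
# housing (white)
m=(f.min(2)>190)&(P[...,2]>.05)&(P[...,2]<.09)
m[:,:190]=0;m[:,240:]=0
r=cv2.minAreaRect(P[m][:,:2].astype(np.float32)*1000); print("housing",r,np.median(P[m],0).round(3))
for n,a in(("L",(160,176,180,200)),("R",(240,165,262,190))):
    print(n,np.nanmedian(P[a[1]:a[3],a[0]:a[2]].reshape(-1,3),0).round(4))
for n,u0,u1 in(("L",145,205),("R",226,285)):
    sub=P[135:240,u0:u1].reshape(-1,3); q=sub[(sub[:,2]>.05)&(sub[:,2]<.09)]
    print(n,cv2.minAreaRect(q[:,:2].astype(np.float32)*1000))
crop=cv2.resize(f[130:250,140:290],None,fx=5,fy=5,interpolation=cv2.INTER_CUBIC); cv2.imwrite("pics/c.png",crop)
E
```

```text
tin [0.627 0.129 0.149]
   top 402 min [0.603 0.106 0.09 ] max [0.66  0.161 0.158] top med [0.633 0.135 0.149]
   scene 357 min [0.602 0.099 0.09 ] max [0.662 0.169 0.156] top med [0.632 0.132 0.149]
shaker [0.464 0.116 0.162]
   top 215 min [0.446 0.103 0.093] max [0.485 0.144 0.172] top med [0.468 0.125 0.165]
   scene 239 min [0.446 0.096 0.091] max [0.488 0.134 0.171] top med [0.468 0.116 0.165]
mill [ 0.635 -0.092  0.214]
   top 443 min [ 0.623 -0.116  0.09 ] max [ 0.678 -0.065  0.232] top med [ 0.653 -0.09   0.226]
   scene 9 min [ 0.623 -0.105  0.091] max [ 0.63  -0.091  0.1  ] top med [ 0.626 -0.1    0.095]
jar [ 0.48  -0.108  0.169]
   top 210 min [ 0.463 -0.126  0.093] max [ 0.501 -0.086  0.173] top med [ 0.483 -0.106  0.166]
   scene 348 min [ 0.462 -0.132  0.09 ] max [ 0.504 -0.087  0.17 ] top med [ 0.481 -0.113  0.166]
housing ((572.2611083984375, 12.017997741699219), (150.182861328125, 229.77328491210938), 88.9348373413086) [0.566 0.007 0.071]
L [0.5617 0.1485 0.0789]
R [ 0.5796 -0.0973  0.0608]
L ((550.8829345703125, 112.693359375), (262.6949462890625, 160.495361328125), 4.066187381744385)
R ((572.732421875, -110.59420776367188), (177.49810791015625, 284.2076110839844), 86.19731140136719)
```

View pics/c.png

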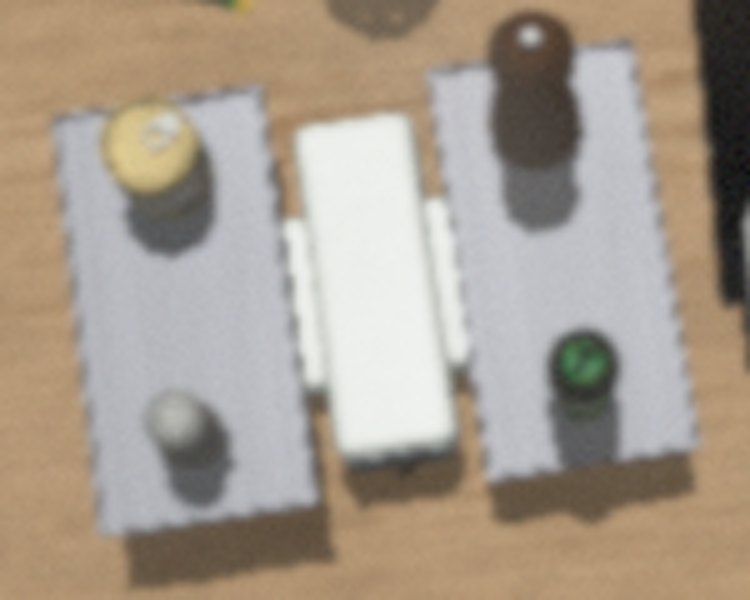

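Confirmed: the right pan is low (floor 61 mm against 79 mm), and yaw is about +5°. First I align the tool (−23° about tool z).

Emit:
{"method": "send_rows", "body": {
  "rows": [
    [8.5, [0, 0, 0], -8],
    [8.5, [0, 0, 0], -8],
    [8.5, [0, 0, 0], -7],
    [8.5, [0, 0, 0], 0]
  ],
  "newtons": 30
}}

```text
t: 0.6
tool_pos: [0.1946, 0.5936, 0.2307]
tool_rot: [0.131, -3.138, 0.001]
contact_force: [-0.4, 1.3, -0.3]
opening: 0.0849
grip_force: 0.0
```

```bash
cat > go.py <<'E'
import sys
from h import *
from scipy.spatial.transform import Rotation as R
o=ctrl.get_obs(); M=R.from_rotvec(o["tool_rot"]).as_matrix(); p=np.array(o["tool_pos"])
print("t",o["t"],"tcp",p.round(4),"x",M[:,0].round(3),"y",M[:,1].round(3),"z",M[:,2].round(3),"F",np.round(o["contact_force"],1),"open",round(o["opening"],4),o["grip_force"])
for a in sys.argv[1:]:
    g=np.array([float(s) for s in a.split(",")]); print(a,"tool shift cm",((g-p)@M*100).round(2)); p=g
E
python3 go.py .483,-.108,.231 .483,-.108,.107
```

```text
t 0.6 tcp [0.1946 0.5936 0.2307] x [-0.997 -0.083  0.001] y [-0.083  0.997 -0.001] z [-0.    -0.001 -1.   ] F [-0.4  1.3 -0.3] open 0.0849 0.0
.483,-.108,.231 tool shift cm [-2.291e+01 -7.231e+01  2.000e-02]
.483,-.108,.107 tool shift cm [-1.00e-02  1.00e-02  1.24e+01]
```

Emit:
{"method": "send_rows", "body": {
  "rows": [
    [8.5, [-1.2, -3.6, 0], 0],
    [8.5, [-1.2, -3.6, 0], 0],
    [8.5, [-1.2, -3.6, 0], 0],
    [8.5, [-1.2, -3.6, 0], 0],
    [8.5, [-1.2, -3.6, 0], 0],
    [8.5, [-1.2, -3.6, 0], 0],
    [8.5, [-1.2, -3.6, 0], 0],
    [8.5, [-1.2, -3.6, 0], 0],
    [8.5, [-1.2, -3.6, 0], 0],
    [8.5, [-1.2, -3.6, 0], 0]
  ]
}}

```text
t: 1.85
tool_pos: [0.3449, 0.2441, 0.2312]
tool_rot: [-0.129, 3.139, -0.0]
contact_force: [0.7, -0.1, 0.4]
opening: 0.0847
grip_force: 0.0
```

Emit:
{"method": "send_rows", "body": {
  "rows": [
    [8.5, [-1.1, -3.6, 0], 0],
    [8.5, [-1.1, -3.6, 0], 0],
    [8.5, [-1.1, -3.6, 0], 0],
    [8.5, [-1.1, -3.6, 0], 0],
    [8.5, [-1.1, -3.6, 0], 0],
    [8.5, [-1.1, -3.6, 0], 0],
    [8.5, [-1.1, -3.6, 0], 0],
    [8.5, [-1.1, -3.6, 0], 0],
    [8.5, [-1.1, -3.6, 0], 0],
    [8.5, [0, 0, 0], 0]
  ]
}}

```text
t: 3.1
tool_pos: [0.4709, -0.0709, 0.231]
tool_rot: [0.125, -3.138, -0.0]
contact_force: [0.7, 0.7, -0.5]
opening: 0.0845
grip_force: 0.0
```

```bash
cat > near.py <<'E'
import sys
from h import *
f,P=img("wrist"); save(f,sys.argv[1]); c=[float(s) for s in sys.argv[2].split(",")]; zmin=float(sys.argv[3]); zmax=float(sys.argv[4])
m=(np.hypot(P[...,0]-c[0],P[...,1]-c[1])<.04)&(P[...,2]>zmin)&(P[...,2]<zmax)
q=P[m]; print(len(q),q.min(0).round(4),q.max(0).round(4))
from scipy.optimize import least_squares
v,u=np.where(m); print("px",u.min(),u.max(),v.min(),v.max())
t=q[q[:,2]>q[:,2].max()-.01]; print("top centre",((t.min(0)+t.max(0))/2).round(4), (t.max(0)-t.min(0)).round(4), "med",np.median(t,0).round(4))
E
python3 go.py .483,-.108,.231; python3 near.py w1.png .483,-.108 .12 .2
```

```text
t 3.1 tcp [ 0.4709 -0.0709  0.231 ] x [-0.997 -0.079  0.001] y [-0.079  0.997  0.   ] z [-0.001  0.    -1.   ] F [ 0.7  0.7 -0.5] open 0.0845 0.0
.483,-.108,.231 tool shift cm [-0.91 -3.8  -0.01]
3367 [ 0.4645 -0.1294  0.1201] [ 0.5052 -0.0893  0.1681]
px 172 234 180 251
top centre [ 0.4853 -0.1097  0.1631] [0.0398 0.0393 0.01  ] med [ 0.4837 -0.1094  0.1658]
```

View pics/w1.png

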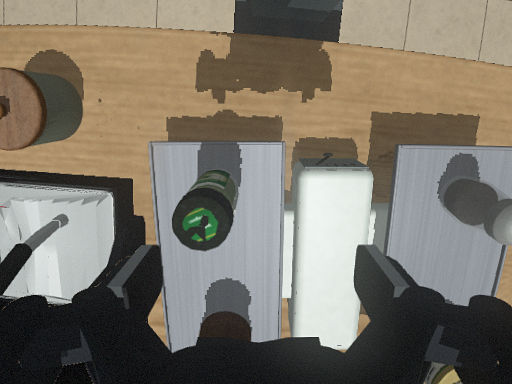

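The wrist view shows the jar cap at (203,225), measured at (0.485, −0.110), and the mill near the bottom at (225,325). The wrist camera sits on the far side, so I check its clearance to the mill.

```bash
python3 go.py .485,-.1095,.231 .485,-.1095,.110; python3 - <<'E'
from h import *
im=ctrl.get_image("wrist"); o=ctrl.get_obs()
print(np.array(im["cam_to_world"]).round(3), np.array(im["cam_to_world"])[:3,3]-o["tool_pos"])
f,P=img("wrist")
b=P[250:350,150:290]; m=(b[...,2]>.1)&(b[...,0]>.56)&(b[...,0]<.72); print(np.nanmin(b[m],0),np.nanmax(b[m],0))
# pan edges at row 200: brightness columns -> pan corners
for (u,v) in [(150,143),(284,143),(397,146),(168,340),(283,340)]: print(u,v,P[v-2:v+6,u-2:u+3].reshape(-1,3).mean(0).round(3))
E
```

```text
t 3.15 tcp [ 0.4706 -0.0698  0.2309] x [-0.997 -0.081  0.001] y [-0.081  0.997  0.001] z [-0.001  0.001 -1.   ] F [ 0.2  0.7 -0.5] open 0.0851 0.0
.485,-.1095,.231 tool shift cm [-1.11 -4.08 -0.01]
.485,-.1095,.110 tool shift cm [-1.00e-02 -1.00e-02  1.21e+01]
[[-0.08   0.962  0.261  0.406]
 [ 0.997  0.078  0.021 -0.076]
 [-0.     0.261 -0.965  0.374]
 [ 0.     0.     0.     1.   ]] [-0.06454275 -0.00703414  0.14254607]
[ 0.62551555 -0.10393875  0.1000118 ] [ 0.62799986 -0.08605241  0.10198992]
150 143 [ 0.449 -0.177  0.056]
284 143 [ 0.443 -0.043  0.011]
397 146 [0.43  0.057 0.072]
168 340 [nan nan nan]
283 340 [ 0.462 -0.065  0.305]
```

Emit:
{"method": "send_rows", "body": {
  "rows": [
    [8.5, [-0.6, -2, 0], 0],
    [8.5, [-0.5, -2.1, 0], 0],
    [8.5, [0, 0, 0], 0],
    [8.5, [0, 0, 2.5], 0],
    [8.5, [0, 0, 2.5], 0],
    [8.5, [0, 0, 2.5], 0],
    [8.5, [0, 0, 2.5], 0],
    [8.5, [0, 0, 1.5], 0],
    [8.5, [0, 0, 1], 0],
    [8.5, [0, 0, 0], 0]
  ]
}}

```text
t: 4.5
tool_pos: [0.485, -0.109, 0.1059]
tool_rot: [0.133, -3.138, -0.001]
contact_force: [0.4, 0.2, 0.6]
opening: 0.0852
grip_force: 0.0
```

```bash
python3 go.py .485,-.1095,.106; python3 near.py w2.png .485,-.1095 .12 .2
```

```text
t 4.5 tcp [ 0.485  -0.109   0.1059] x [-0.996 -0.084  0.001] y [-0.084  0.996  0.   ] z [-0.001  0.    -1.   ] F [0.4 0.2 0.6] open 0.0852 0.0
.485,-.1095,.106 tool shift cm [-0.   -0.05 -0.01]
27071 [ 0.4642 -0.1494  0.12  ] [ 0.4905 -0.0696  0.2   ]
px 95 423 220 383
top centre [ 0.4718 -0.1113  0.195 ] [0.0139 0.0715 0.01  ] med [ 0.4714 -0.1109  0.1937]
```

Positioned as planned, so I close gently and then lift.

Emit:
{"method": "send_rows", "body": {
  "rows": [
    [5.5, [0, 0, 0], 0],
    [4.6, [0, 0, 0], 0],
    [4.2, [0, 0, 0], 0],
    [3.8, [0, 0, 0], 0],
    [3.4, [0, 0, 0], 0],
    [3.0, [0, 0, 0], 0],
    [3.0, [0, 0, 0], 0],
    [3.0, [0, 0, 0], 0]
  ],
  "newtons": 30
}}

```text
t: 5.55
tool_pos: [0.4855, -0.1091, 0.1069]
tool_rot: [-0.133, 3.138, 0.0]
contact_force: [-1.3, 2.0, 5.4]
opening: 0.0394
grip_force: 28.1
```

Emit:
{"method": "send_rows", "body": {
  "rows": [
    [3.0, [0, 0, -0.5], 0],
    [3.0, [0, 0, -1], 0],
    [3.0, [0, 0, -1.5], 0],
    [3.0, [0, 0, -2], 0],
    [3.0, [0, 0, -2], 0],
    [3.0, [0, 0, -2], 0],
    [3.0, [0, 0, -2], 0],
    [3.0, [0, 0, -1], 0],
    [3.0, [0, 0, 0], 0]
  ]
}}

```text
t: 6.68
tool_pos: [0.4856, -0.1092, 0.2273]
tool_rot: [-0.133, 3.137, -0.001]
contact_force: [-0.2, 0.1, -2.2]
opening: 0.0396
grip_force: 27.8
```

```bash
python3 go.py .552,.13,.225; python3 - <<'E'
from h import *
f,P=img("top"); save(np.hstack([cv2.resize(f[130:250,140:290],None,fx=3,fy=3), cv2.resize(img("wrist")[0],(480,360))])[:,:800],"w3.png")
print(np.nanmedian(P[178:195,160:178].reshape(-1,3),0))
E
```

```text
t 6.675 tcp [ 0.4856 -0.1092  0.2273] x [-0.996 -0.085 -0.001] y [-0.085  0.996 -0.001] z [ 0.001 -0.001 -1.   ] F [-0.2  0.1 -2.2] open 0.0396 27.77703322470188
.552,.13,.225 tool shift cm [-8.64 23.28  0.23]
[0.56832834 0.15261171 0.06978079]
```

View pics/w3.png

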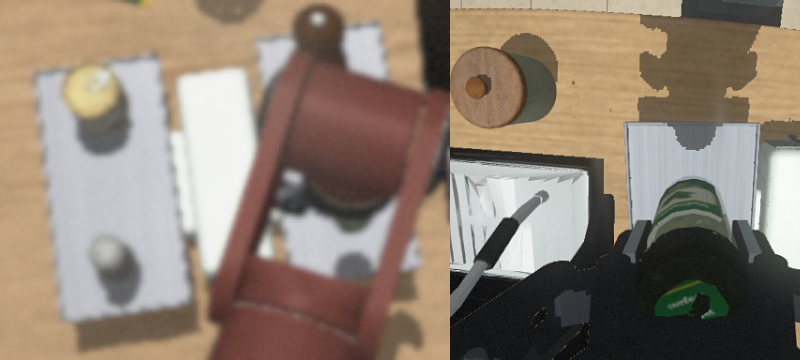

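The jar is held at (690,250) in the wrist panel, and the left pan has risen to level (70 mm). Now I carry it to the left pan's middle.

Emit:
{"method": "send_rows", "body": {
  "rows": [
    [3.0, [-0.5, 1.3, 0], 0],
    [3.0, [-1, 2.6, 0], 0],
    [3.0, [-1, 2.6, 0], 0],
    [3.0, [-1, 2.6, 0], 0],
    [3.0, [-1, 2.6, 0], 0],
    [3.0, [-1, 2.7, 0], 0],
    [3.0, [-1, 2.7, 0], 0],
    [3.0, [-1, 2.7, 0], 0],
    [3.0, [-0.7, 2.2, 0], 0],
    [3.0, [-0.4, 1.3, 0], 0]
  ]
}}

```text
t: 8.02
tool_pos: [0.5507, 0.1321, 0.2253]
tool_rot: [0.135, -3.137, -0.0]
contact_force: [-0.7, -0.3, -2.1]
opening: 0.0395
grip_force: 27.8
```

Emit:
{"method": "send_rows", "body": {
  "rows": [
    [3.0, [0, 0, 0], 0],
    [3.0, [0, 0, 1.5], 0],
    [3.0, [0, 0, 2], 0],
    [3.0, [0, 0, 2], 0],
    [3.0, [0, 0, 2], 0],
    [3.0, [0, 0, 1.5], 0],
    [3.0, [0, 0, 1], 0],
    [3.0, [0, 0, 0.5], 0],
    [3.0, [0, 0, 0.3], 0],
    [3.0, [0, 0, 0], 0]
  ]
}}

```text
t: 9.28
tool_pos: [0.5514, 0.1304, 0.1187]
tool_rot: [-0.133, 3.138, 0.0]
contact_force: [0.4, 0.7, -1.0]
opening: 0.0398
grip_force: 27.8
```

```bash
python3 go.py .552,.13,.107; python3 - <<'E'
from h import *
f,P=img("scene")
b=P[100:220,180:300].reshape(-1,3)
for n,c in(("L",(.46,.165)),("L2",(.60,.17)),("R",(.56,-.1)),("R2",(.49,-.1))):
    q=b[np.hypot(b[:,0]-c[0],b[:,1]-c[1])<.015]; print(n,len(q),np.nanmedian(q,0) if len(q) else 0)
E
```

```text
t 9.275 tcp [0.5514 0.1304 0.1187] x [-0.996 -0.085 -0.001] y [-0.085  0.996  0.   ] z [ 0.001  0.    -1.   ] F [ 0.4  0.7 -1. ] open 0.0398 27.790488749742508
.552,.13,.107 tool shift cm [-0.05 -0.05  1.17]
L 23 [0.45488338 0.16739287 0.07052348]
L2 26 [0.60296484 0.16888852 0.07062632]
R 48 [ 0.55940637 -0.0994173   0.0706439 ]
R2 51 [ 0.48960746 -0.10082743  0.07097049]
```

Both pans are level at 70 mm with the jar just above. I lower it with the sinking pan.

Emit:
{"method": "send_rows", "body": {
  "rows": [
    [3.0, [0, 0, 0.2], 0],
    [3.0, [0, 0, 0.2], 0],
    [3.0, [0, 0, 0.2], 0],
    [3.0, [0, 0, 0.2], 0],
    [3.0, [0, 0, 0.15], 0],
    [3.0, [0, 0, 0.1], 0],
    [3.0, [0, 0, 0.05], 0],
    [3.0, [0, 0, 0], 0],
    [3.0, [0, 0, 0], 0]
  ]
}}

```text
t: 10.45
tool_pos: [0.5512, 0.1304, 0.1074]
tool_rot: [-0.133, 3.139, -0.0]
contact_force: [1.2, -0.1, -0.4]
opening: 0.0399
grip_force: 27.7
```

```bash
python3 go.py; python3 - <<'E'
from h import *
f,P=img("scene")
b=P[100:220,180:300].reshape(-1,3)
for n,c in(("L",(.46,.165)),("L2",(.60,.17)),("R",(.56,-.1)),("R2",(.49,-.1))):
    q=b[np.hypot(b[:,0]-c[0],b[:,1]-c[1])<.015]; print(n,len(q),np.nanmedian(q,0) if len(q) else 0)
E
```

```text
t 10.45 tcp [0.5512 0.1304 0.1074] x [-0.996 -0.084 -0.   ] y [-0.084  0.996 -0.   ] z [ 0. -0. -1.] F [ 1.2 -0.1 -0.4] open 0.0399 27.67327532172203
L 23 [0.45349344 0.16746335 0.06339345]
L2 21 [0.60076118 0.16596277 0.0622181 ]
R 48 [ 0.55889895 -0.10112825  0.07904917]
R2 53 [ 0.4884009  -0.10216198  0.07930628]
```

The left pan is carried down to its stop, so I release and rise.

Emit:
{"method": "send_rows", "body": {
  "rows": [
    [3.0, [0, 0, 0.05], 0],
    [4.1, [0, 0, 0], 0],
    [4.5, [0, 0, 0], 0],
    [5.5, [0, 0, 0], 0],
    [7, [0, 0, 0], 0],
    [8.0, [0, 0, 0], 0],
    [8.5, [0, 0, 0], 0],
    [8.5, [0, 0, -1], 0],
    [8.5, [0, 0, -2], 0],
    [8.5, [0, 0, -2.5], 0]
  ]
}}

```text
t: 11.75
tool_pos: [0.5513, 0.1304, 0.1636]
tool_rot: [-0.133, 3.138, 0.0]
contact_force: [-0.6, 0.2, 0.5]
opening: 0.0848
grip_force: 0.0
```

Emit:
{"method": "send_rows", "body": {
  "rows": [
    [8.5, [0, 0, -2.5], 0],
    [8.5, [0, 0, -2.5], 0],
    [8.5, [0, 0, -2], 0],
    [8.5, [1.8, 0, 0], 0],
    [8.5, [1.8, 0, 0], 0],
    [8.5, [1.8, 0, 0], 0],
    [8.5, [1.8, 0, 0], 0],
    [8.5, [0, 0, 0], 0]
  ]
}}

```text
t: 12.75
tool_pos: [0.4791, 0.1243, 0.2328]
tool_rot: [-0.133, 3.137, 0.0]
contact_force: [0.7, 0.4, 0.9]
opening: 0.0851
grip_force: 0.0
```

```bash
python3 go.py .467,.118,.231; python3 near.py w4.png .467,.118 .11 .19
```

```text
t 12.75 tcp [0.4791 0.1243 0.2328] x [-0.996 -0.085 -0.001] y [-0.085  0.996  0.   ] z [ 0.001  0.    -1.   ] F [0.7 0.4 0.9] open 0.0851 0.0
.467,.118,.231 tool shift cm [ 1.26 -0.53  0.17]
2009 [0.4521 0.1017 0.11  ] [0.4889 0.1383 0.1519]
px 232 277 154 208
top centre [0.4718 0.1201 0.147 ] [0.0305 0.0302 0.01  ] med [0.4703 0.1201 0.1477]
```

View pics/w4.png

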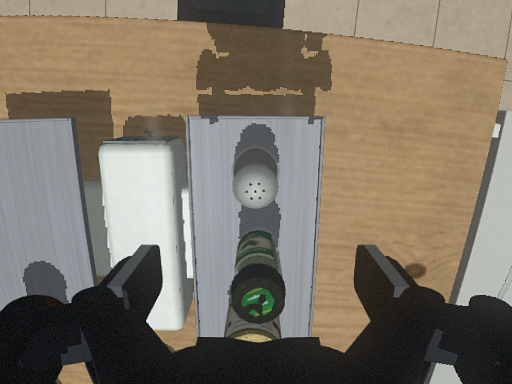

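The jar stands at (255,290), and the shaker's top is at (255,188), i.e. (0.472, 0.120). I descend on the shaker.

Emit:
{"method": "send_rows", "body": {
  "rows": [
    [8.5, [0.8, -0.4, 0], 0],
    [8.5, [0, 0, 0], 0],
    [8.5, [0, 0, 2.5], 0],
    [8.5, [0, 0, 2.5], 0],
    [8.5, [0, 0, 2.5], 0],
    [8.5, [0, 0, 2.5], 0],
    [8.5, [0, 0, 2], 0],
    [8.5, [0, 0, 1.4], 0],
    [8.5, [0, 0, 0.8], 0],
    [8.5, [0, 0, 0], 0]
  ]
}}

```text
t: 14.05
tool_pos: [0.4717, 0.1196, 0.0895]
tool_rot: [0.133, -3.138, 0.0]
contact_force: [-0.5, -0.2, 0.8]
opening: 0.0848
grip_force: 0.0
```

Emit:
{"method": "send_rows", "body": {
  "rows": [
    [5.8, [0, 0, 0], 0],
    [5.0, [0, 0, 0], 0],
    [4.6, [0, 0, 0], 0],
    [4.2, [0, 0, 0], 0],
    [3.8, [0, 0, 0], 0],
    [3.5, [0, 0, 0], 0],
    [3.5, [0, 0, 0], 0],
    [3.5, [0, 0, 0], 0]
  ],
  "newtons": 30
}}

```text
t: 15.05
tool_pos: [0.4721, 0.1196, 0.0903]
tool_rot: [-0.133, 3.138, -0.0]
contact_force: [-1.5, -0.4, 5.5]
opening: 0.0397
grip_force: 30.4
```

The opening is 39.7 mm on a 44 mm shaker, which could be taper, so I lift a little and check.

Emit:
{"method": "send_rows", "body": {
  "rows": [
    [3.5, [0, 0, -0.3], 0],
    [3.5, [0, 0, -0.5], 0],
    [3.5, [0, 0, -1], 0],
    [3.5, [0, 0, -1], 0],
    [3.5, [0, 0, -1.2], 0],
    [3.5, [0, 0, -2], 0],
    [3.5, [0, 0, -2], 0],
    [3.5, [0, 0, -2], 0],
    [3.5, [0, 0, -2], 0],
    [3.5, [0, 0, 0], 0]
  ]
}}

```text
t: 16.3
tool_pos: [0.473, 0.1198, 0.2124]
tool_rot: [-0.133, 3.134, 0.0]
contact_force: [-0.2, 0.1, -1.7]
opening: 0.0395
grip_force: 30.0
```

```bash
python3 go.py .505,-.107,.210; python3 - <<'E'
from h import *
f,P=img("scene"); w,Q=img("wrist")
save(np.hstack([cv2.resize(f[90:240,150:320],None,fx=2.4,fy=2.4),cv2.resize(w,(384,360))[:360]])[:360,:800],"w5.png")
b=P[100:220,180:300].reshape(-1,3)
for n,c in(("L2",(.60,.17)),("R",(.56,-.1)),("R2",(.49,-.1))):
    q=b[np.hypot(b[:,0]-c[0],b[:,1]-c[1])<.015]; print(n,len(q),np.nanmedian(q,0) if len(q) else 0)
E
```

```text
t 16.3 tcp [0.473  0.1198 0.2124] x [-0.996 -0.085 -0.004] y [-0.085  0.996  0.   ] z [ 0.004  0.    -1.   ] F [-0.2  0.1 -1.7] open 0.0395 29.96354871225776
.505,-.107,.210 tool shift cm [ -1.27 -22.87   0.24]
L2 29 [0.60314829 0.16587323 0.06646176]
R 45 [ 0.55943293 -0.10004361  0.07569782]
R2 50 [ 0.49056048 -0.10008996  0.07551293]
```

View pics/w5.png

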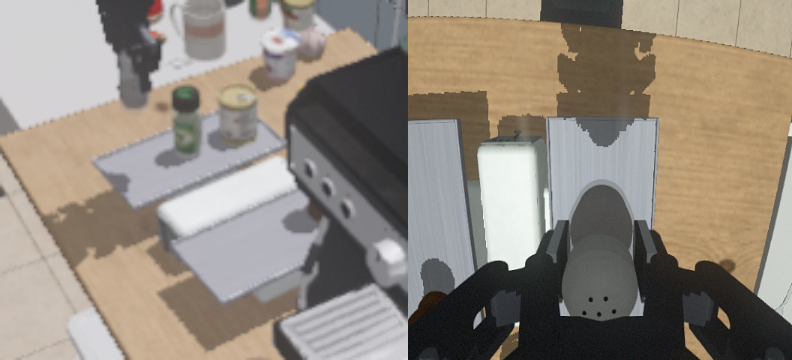

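The shaker is held upright at (600,260) in the wrist panel, and the jar and tin are standing. The pans read 66 and 75 mm, as predicted. Now I carry the shaker over.

Emit:
{"method": "send_rows", "body": {
  "rows": [
    [3.5, [-0.1, -1.3, 0], 0],
    [3.5, [-0.1, -2.5, 0], 0],
    [3.5, [-0.1, -2.6, 0], 0],
    [3.5, [-0.2, -2.6, 0], 0],
    [3.5, [-0.2, -2.6, 0], 0],
    [3.5, [-0.2, -2.6, 0], 0],
    [3.5, [-0.1, -2.6, 0], 0],
    [3.5, [-0.1, -2.6, 0], 0],
    [3.5, [-0.1, -2.2, 0], 0],
    [3.5, [0, -1.3, 0], 0]
  ]
}}

```text
t: 17.65
tool_pos: [0.5025, -0.109, 0.2088]
tool_rot: [0.131, -3.137, -0.001]
contact_force: [-0.2, 0.9, 0.5]
opening: 0.0394
grip_force: 30.0
```

Emit:
{"method": "send_rows", "body": {
  "rows": [
    [3.5, [0, 0, 0], 0],
    [3.5, [0, 0, 1.5], 0],
    [3.5, [0, 0, 2], 0],
    [3.5, [0, 0, 2], 0],
    [3.5, [0, 0, 2], 0],
    [3.5, [0, 0, 1.3], 0],
    [3.5, [0, 0, 0.8], 0],
    [3.5, [0, 0, 0.5], 0],
    [3.5, [0, 0, 0.3], 0],
    [3.5, [0, 0, 0], 0]
  ]
}}

```text
t: 18.9
tool_pos: [0.5033, -0.1077, 0.1061]
tool_rot: [-0.133, 3.138, -0.0]
contact_force: [0.2, -1.1, -1.2]
opening: 0.039
grip_force: 30.0
```

```bash
cat > pans.py <<'E'
from h import *
f,P=img("scene")
b=P[100:240,180:320].reshape(-1,3)
for n,c in(("L2",(.60,.17)),("L3",(.46,.165)),("R",(.56,-.1)),("R2",(.47,-.09))):
    q=b[np.hypot(b[:,0]-c[0],b[:,1]-c[1])<.015]; print(n,len(q),np.nanmedian(q,0) if len(q) else 0)
E
python3 go.py .505,-.107,.0985; python3 pans.py
```

```text
t 18.9 tcp [ 0.5033 -0.1077  0.1061] x [-0.996 -0.084 -0.   ] y [-0.084  0.996 -0.   ] z [ 0. -0. -1.] F [ 0.2 -1.1 -1.2] open 0.039 30.000420966680394
.505,-.107,.0985 tool shift cm [-0.18  0.05  0.76]
L2 0 0
L3 36 [0.46100892 0.16484812 0.06625589]
R 53 [ 0.55935563 -0.10001661  0.07550882]
R2 126 [ 0.46866101 -0.09326891  0.07685405]
```

Emit:
{"method": "send_rows", "body": {
  "rows": [
    [3.5, [0, 0, 0.2], 0],
    [3.5, [0, 0, 0.15], 0],
    [3.5, [0, 0, 0.15], 0],
    [3.5, [0, 0, 0.1], 0],
    [3.5, [0, 0, 0.1], 0],
    [3.5, [0, 0, 0.05], 0],
    [3.5, [0, 0, 0], 0],
    [3.5, [0, 0, 0], 0]
  ]
}}

```text
t: 19.95
tool_pos: [0.5031, -0.1076, 0.0983]
tool_rot: [-0.133, 3.139, -0.0]
contact_force: [0.1, -0.2, -0.6]
opening: 0.0397
grip_force: 30.1
```

```bash
python3 go.py; python3 pans.py
```

```text
t 19.95 tcp [ 0.5031 -0.1076  0.0983] x [-0.996 -0.084 -0.   ] y [-0.084  0.996 -0.   ] z [ 0. -0. -1.] F [ 0.1 -0.2 -0.6] open 0.0397 30.124594125518342
L2 0 0
L3 37 [0.45935265 0.1657602  0.07255367]
R 50 [ 0.56073295 -0.0991253   0.06967525]
R2 135 [ 0.46818703 -0.09271669  0.07272629]
```

The pan is at 70 mm with the shaker resting on it. I release, rise and back away.

Emit:
{"method": "send_rows", "body": {
  "rows": [
    [4.1, [0, 0, 0], 0],
    [4.5, [0, 0, 0], 0],
    [5.5, [0, 0, 0], 0],
    [7, [0, 0, 0], 0],
    [8.0, [0, 0, 0], 0],
    [8.5, [0, 0, 0], 0],
    [8.5, [0, 0, -1], 0],
    [8.5, [0, 0, -2], 0],
    [8.5, [0, 0, -2.5], 0],
    [8.5, [0, 0, -2.5], 0]
  ]
}}

```text
t: 21.25
tool_pos: [0.5032, -0.1076, 0.1798]
tool_rot: [-0.133, 3.138, -0.0]
contact_force: [-0.1, 0.2, -0.3]
opening: 0.0849
grip_force: 0.0
```

Emit:
{"method": "send_rows", "body": {
  "rows": [
    [8.5, [0, 0, -3], 0],
    [8.5, [0, 0, -3], 0],
    [8.5, [3, 0, -2], 0],
    [8.5, [4, 0, -2], 0],
    [8.5, [2, 0, 0], 0],
    [8.5, [0, 0, 0], 0],
    [8.5, [0, 0, 0], 0],
    [8.5, [0, 0, 0], 0],
    [8.5, [0, 0, 0], 0],
    [8.5, [0, 0, 0], 0]
  ]
}}

```text
t: 22.5
tool_pos: [0.4136, -0.1151, 0.278]
tool_rot: [0.133, -3.138, -0.001]
contact_force: [0.0, 0.0, 0.3]
opening: 0.0853
grip_force: 0.0
```

```bash
python3 go.py; python3 pans.py; python3 - <<'E'
from h import *
f,P=img("scene"); w,Q=img("wrist")
save(np.hstack([cv2.resize(f[90:240,150:320],None,fx=2.4,fy=2.4),cv2.resize(w,(384,360))])[:360,:800],"w6.png")
for n,c in(("L",(.50,.165)),("R",(.56,-.1)),("R2",(.47,-.09))):
    q=Q.reshape(-1,3); q=q[np.hypot(q[:,0]-c[0],q[:,1]-c[1])<.012]; print(n,np.nanmedian(q,0))
E
```

```text
t 22.5 tcp [ 0.4136 -0.1151  0.278 ] x [-0.996 -0.085  0.001] y [-0.085  0.996  0.   ] z [-0.001  0.    -1.   ] F [0.  0.  0.3] open 0.0853 0.0
L2 18 [0.60597034 0.16686597 0.07159176]
L3 37 [0.459994   0.16752862 0.07115581]
R 47 [ 0.55987789 -0.09907833  0.07055611]
R2 75 [ 0.46613825 -0.09031369  0.0698364 ]
L [0.49987372 0.16460847 0.06998547]
R [ 0.56875807 -0.0978042   0.06926198]
R2 [ 0.46994721 -0.08999572  0.06943689]
```

View pics/w6.png

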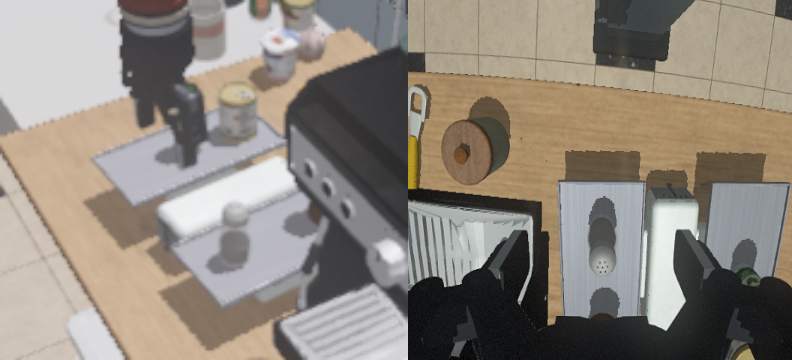

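The shaker stands at (235,235), the jar and tin are on the left pan, and both pans read about 70 mm. The canister and opener haven't been touched, so I hand it in.

```bash
python3 -c "
from station import ctrl
print(ctrl.finish_job())"
```

```text
the job is handed in; nothing more can be done
None
```

I swapped the spice jar and the shaker, so the jar and tin (350 g) now stand on the left pan and the mill and shaker (350 g) on the right; both pans measured level at about 70 mm, and the job was handed in at 22.5 s.

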